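# Fetch the marking board from the drawer and slide it home under the lips of the slide bed

## Task

Pull the drawer of the low wooden chest all the way out to its stop, lift out the board with the upright grip rail, and slide it flat in through the open end of the slide bed, under the two overhanging steel lips, until it is fully home against the stop at the other end. Let go of it there and leave the drawer open; do not shove or knock over the thread spool on top of the chest.

Things in the scene. Friction and masses are not known exactly. Their poses are not given: they have to be found in the camera images.
- chest_drawer0 (a joint): The drawer of the low dark wooden chest (230 deep x 200 wide x 110 mm high, on the bench). Metres pulled out: 0 is shut, 0.158 is the stop; it starts 12 to 25 mm ajar. It slides toward the robot, along -x of the handle point; it needs about 2 N and stays where it is left.
- chest_drawer0_handle (a point): Middle of the drawer's brass bar handle, moving with the drawer: a level bar 11 mm thick, 100 mm long along this point's y axis, 72 mm above the bench, its centre line 35 mm in front of the drawer front (gap 29 mm) and 38 mm below the chest's top. The chest's top edge overhangs 50 mm behind the bar when shut: spread fingers little. x points from the handle into the chest, z up.
- chest: The chest that holds the drawer; origin under its centre, x away from the drawer front, z up. Inside the drawer: 185 mm front to back, 158 mm wide; floor 22 mm, side rims 88 mm, front panel 98 mm above the bench; the panel's inner side is 56 mm behind the handle. With the drawer at its stop, its front 151 mm are clear of the chest's top.
- board_mid (a point): The board: a plywood plate 100 (x) x 80 (y) x 10 mm with a wooden grip rail 60 (x) x 22 (y) mm standing 55 mm high on its middle; 65 mm high in all, about 0.25 kg. This point is its centre half-way up, 32.5 mm above its underside. It starts flat in the drawer, near the front, x about along the drawer (ends alike), a steel pricking iron beside it. Grip it across the rail, near the top.
- slide_bed: The slide bed, fixed to the bench: a wooden base 160 (x) x 130 (y) mm, origin under its centre, x from its open mouth to its stop (ahead and to the robot's right), z up. Its floor is 12 mm above the bench. The channel is 88 mm wide and 16 mm high, from x = -0.05 to the stop's face at x = +0.06; flared guides widen it before that, from x = -0.08. The stop is 36 mm high.
- bed_mouth (a point): Middle of the slide bed's mouth, on its floor, where the lips begin; axes as the slide bed's. Two steel lips run from here along the channel, their underside 16 mm and top 24 mm above this floor (36 mm above the bench); they overhang the board's edges and leave a 58 mm gap between them for the grip rail.
- bed_home (a point): Where board_mid lies when the board is fully home: 10 mm beyond the slide bed's origin along its x axis, on its centre line, 44.5 mm above the bench. Axes as the slide bed's.
- spool: Bystander: the cream thread spool, about 60 mm wide and 50 mm high, standing on top of the chest; origin under its centre. To be left alone.
- board: The board itself: origin at the centre of its underside, axes as board_mid.

How it is judged:
By the outcome, as a careful person would: the job done as asked, in the order asked, and still so for the second after the job is handed in, with the robot touching nothing.
It also fails if it takes over 54 s, if anything falls off the work surface, if the arm or the gripper's body presses on something with over 40 N, if the wrist force passes 120 N, or if a joint passes its speed limit or range.

## Robot

A 6-joint arm with a two-finger parallel gripper is mounted at the origin on a cart in front of the work surface, level with it; the furniture and walls round the work are solid. World frame = base frame: x ahead of the robot, y to its left, z up, the work surface at z = 0. Lengths are in mm, angles in rad, forces in N, time in s.
With the tool pointing down it reaches from about 350 to 875 mm from the base axis. Payload 4.2 kg.
Tool frame: the origin (TCP) lies at the very end of the fingers, on their centre line; the grasp point (between the pads) lies robot.grasp_offset behind it (robot.grasp_offset is the distance from the TCP to the grasp point, in mm); x points along the fingers, y is the direction in which the jaws open and shut, and the axes are right-handed (so a half turn about x gives the same grasp; the last joint's range is limited). The gripper opens to 85 mm and grips with 20 to 120 N. Pads are 22 mm wide; open, the fingers measure 114 mm over their backs; the gripper's body (76 mm by 85 mm) begins 54 mm behind the grasp point. The pads swing forward as they close: fully open they stand 13 mm farther back than shut.
Start: joints at [1.461, 0.385, 0.008, 0, -1.194, -0.259], TCP at [225.277, 582.966, 231.312] pointing down, gripper open.
Joint ranges: [-3.14, 3.14], [-1.21, 2.06], [-1.07, 1.41], [-3.16, 2.05], [-2.99, -0.16], [-3.1, 3.1]. Speed limits (rad/s): [2.79, 2.79, 3.14, 3.14, 3.14, 3.14].

## Interface

Orientations are given as [roll, pitch, yaw] about the fixed x, y, z axes, in that order (R = Rz(yaw) Ry(pitch) Rx(roll)).
In Python, from workcell import robot gives the robot as it stands.
- The arm moves only by the shell command python3 -m pendant 'ROWS'. ROWS is JSON, a list of rows, each a list of 7 numbers: the turn, a rotation vector about the tool's x, y, z in rad, then the shift along the tool's x, y, z in mm, then the finger opening in mm, from 0 to 85.4. In form: [[rx, ry, rz, x, y, z, gripper], ...]. A call has 1 to 12 rows; each row shifts and turns the commanded pose from where the row before left it, along the tool's axes as they then stand; what a row does not reach is not made up. A row lasts 1/10 s, in which the tool goes at most 50 mm and 8.59 degrees, less where a joint would pass 70% of its speed; a pose out of reach is approached as far as the arm can. A call with a gripper value outside its range is refused whole. The fingers move at their own pace and stop on an object; the grip force is fixed at half the most. Time passes only in rows, so rows that do not move let the fingers close. It gives the time, the measured TCP pose, the force and the opening at its end, in the units of the state.
- robot.observe(): the state, without advancing time (a new reading comes with each control period).
- robot.grab_frame(name): name is "scene" or "top" or "wrist"; returns the picture (480x640x3 uint8, red, green, blue); there is no depth.
- robot.calibration(name): a dict with "vfov" (degrees; the focal length in pixels is half the picture's height over the tangent of half this angle, whatever the lens; pixels are square), "cx", "cy" (the principal point, pixels), "D" ([k1, k2, p1, p2, k3] as OpenCV has them; the pictures are not rectified), "eye" and "attitude" of the camera in the world. Camera axes: x right, y down, z forward; pixel columns grow to the right and rows downward; lengths in mm; the calibration is good to about 2 mm. A picture is of the moment at which its call begins: read the wrist's pose just before it. calibration takes no time and is no camera call; for the wrist camera it gives the pose at the moment of the call.
- robot.close_job(): hands the job in, once; it reports no verdict.
The state is a dict: "time": time; "q": joint angles; "qd": joint speeds; "effort": joint torques, N m; "position": TCP position; "eef_rot": TCP orientation; "force": force on the tool from outside, world axes, zero at the start; "ft_torque": the same for the moment, N m; "opening": finger opening in mm.
Only numpy, scipy, OpenCV 4.12 (cv2) and the standard library are available. Lean on these libraries where they do the work, as an engineer would, in place of code of your own. Each camera call takes 0.05 s, during which the arm holds its last target.

## Working session

There is one attempt and no reset: what is moved stays moved. The work goes in short steps, Python scripts to look and compute and a shell command to move; the robot and the scene stay as the last step left them, time stands still between calls to the robot, and variables do not carry over. Pictures are saved under pics/ and viewed, and the job is handed in when it is done.

```bash
ls; mkdir -p pics; python3 - <<'E'
from workcell import robot
import cv2
s=robot.observe();print(s, robot.grasp_offset)
for n in ["scene","top","wrist"]:
    c=robot.calibration(n);print(n,c)
    im=robot.grab_frame(n);cv2.imwrite(f"pics/{n}0.png",im[:,:,::-1])
E
```

```text
pics
{'time': 0.0, 'q': array([ 1.46058999e+00,  3.85561008e-01,  6.62772130e-03, -5.08894165e-04,
       -1.19400030e+00, -2.58642690e-01]), 'qd': array([-0.00074208,  0.00177342,  0.00132734, -0.00029836, -0.00147027,
       -0.00050129]), 'effort': array([ 8.72661549e-04, -3.92292166e+01,  1.88399827e+01,  4.18606728e+00,
       -4.69198159e-03,  2.55731990e-06]), 'position': array([225.08289061, 582.43613075, 230.21817156]), 'eef_rot': array([ 1.61173494,  1.56860735, -1.89889449]), 'force': array([ 0.36205143,  0.16613012, -0.02454602]), 'ft_torque': array([ 0.01022184, -0.03274653,  0.04131435]), 'opening': 85.2809683712897} 18.700000000000003
scene {'vfov': 43.685841669132174, 'cx': 323.4074724954239, 'cy': 234.08300919081958, 'D': array([0.06373676, 0.        , 0.        , 0.        , 0.        ]), 'eye': array([248.60376601, 719.54024845, 864.41259715]), 'attitude': array([-2.42036319, -0.01601809, -2.5231437 ])}
top {'vfov': 45.07092761477998, 'cx': 317.3952414894628, 'cy': 239.80356151758428, 'D': array([-0.19129,  0.     ,  0.     ,  0.     ,  0.     ]), 'eye': array([ 480.17369411,  181.06088903, 1195.03473119]), 'attitude': array([-2.9999357 , -0.01182163, -1.54733883])}
wrist {'vfov': 59.339456312773216, 'cx': 317.0696397552718, 'cy': 240.02156971587422, 'D': array([-0.07114812,  0.        ,  0.        ,  0.        ,  0.        ]), 'eye': array([286.41744179, 558.81986104, 373.58364857]), 'attitude': array([ 2.87820396, -0.00300846, -1.94004744])}
```

View pics/scene0.png

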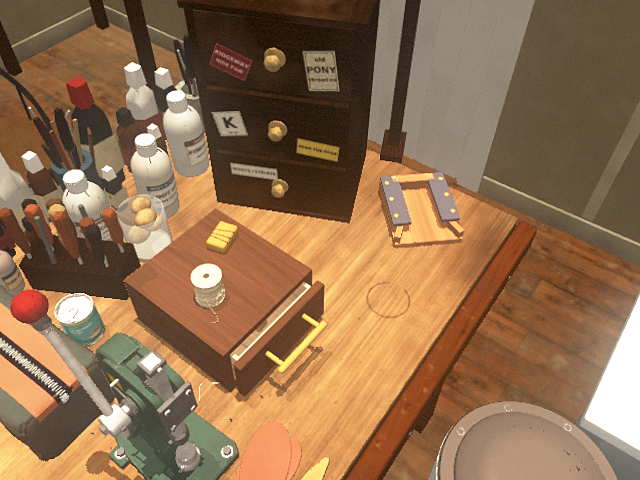

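View pics/top0.png

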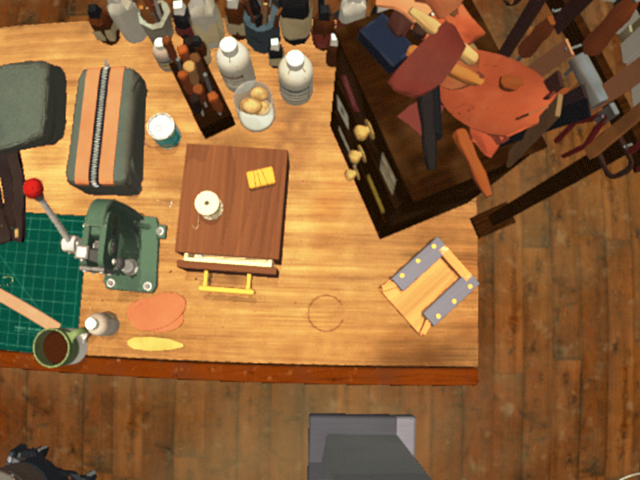

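View pics/wrist0.png

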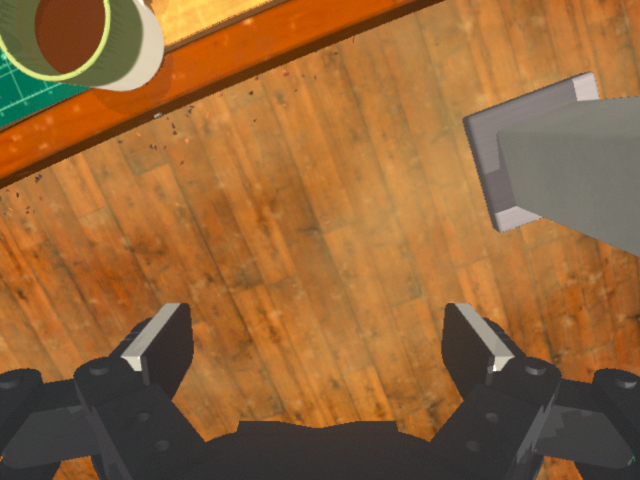

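The chest handle shows at about (228,284) in the top view, with the slide bed at (430,285), its mouth lower-left and its stop upper-right. Next I'll write the ray helpers and zoom in.

```bash
cat > h.py <<'E'
import numpy as np, cv2
from scipy.spatial.transform import Rotation as Ro
def K(c):
    f=240/np.tan(np.radians(c['vfov']/2)); return np.array([[f,0,c['cx']],[0,f,c['cy']],[0,0,1.]])
def rays(c,px):
    p=cv2.undistortPointsIter(np.array(px,float).reshape(-1,1,2),K(c),c['D'],None,None,(3,100,1e-10)).reshape(-1,2)
    d=np.c_[p,np.ones(len(p))]@Ro.from_euler('xyz',c['attitude']).as_matrix().T
    return d/np.linalg.norm(d,axis=1)[:,None]
def plane(c,px,z):
    d=rays(c,px); e=np.array(c['eye']); return e+d*((z-e[2])/d[:,2])[:,None]
def proj(c,P):
    R=Ro.from_euler('xyz',c['attitude']).as_matrix(); r=cv2.Rodrigues(R.T)[0]
    return cv2.projectPoints(np.array(P,float).reshape(-1,1,3),r,-R.T@c['eye'],K(c),c['D'])[0].reshape(-1,2)
def tri(ca,pa,cb,pb):
    da=rays(ca,[pa])[0];db=rays(cb,[pb])[0]
    A=np.c_[da,-db]; t=np.linalg.lstsq(A,cb['eye']-ca['eye'],rcond=None)[0]
    a=ca['eye']+da*t[0];b=cb['eye']+db*t[1]; return (a+b)/2,np.linalg.norm(a-b)
E
python3 - <<'E'
import cv2
t=cv2.imread('pics/top0.png');s=cv2.imread('pics/scene0.png')
a=cv2.resize(t[225:345,365:495],None,fx=4,fy=4,interpolation=cv2.INTER_CUBIC)
cv2.imwrite('pics/c1.png',a)
cv2.imwrite('pics/c2.png',cv2.resize(t[135:305,165:300],None,fx=3.5,fy=3.5,interpolation=cv2.INTER_CUBIC))
cv2.imwrite('pics/c3.png',cv2.resize(s[160:260,360:480],None,fx=5,fy=5,interpolation=cv2.INTER_CUBIC))
cv2.imwrite('pics/c4.png',cv2.resize(s[255:395,200:340],None,fx=4,fy=4,interpolation=cv2.INTER_CUBIC))
E
```

```text
(no output)
```

View pics/c1.png

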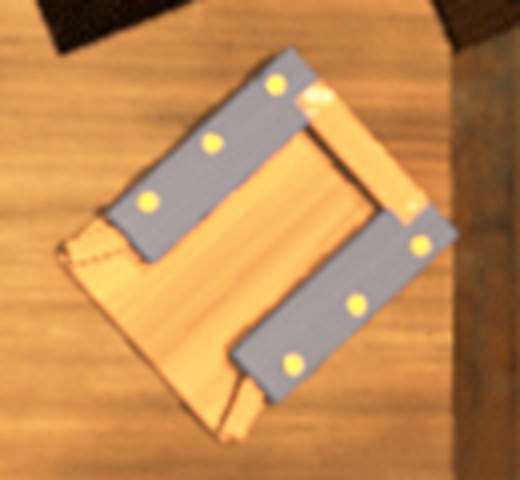

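View pics/c2.png

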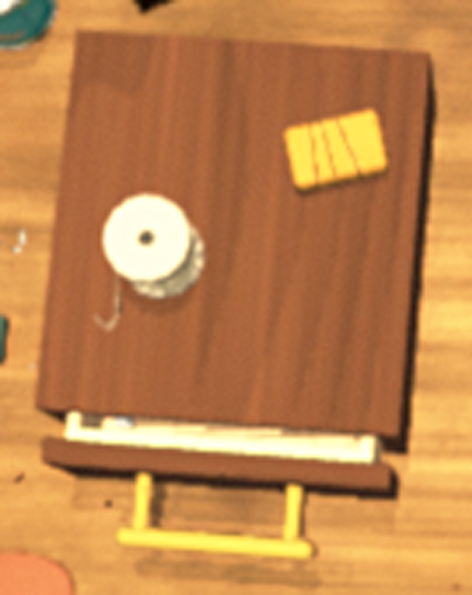

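View pics/c3.png

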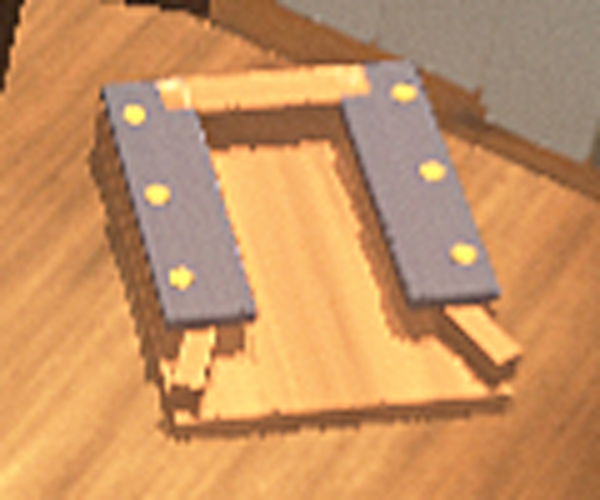

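View pics/c4.png

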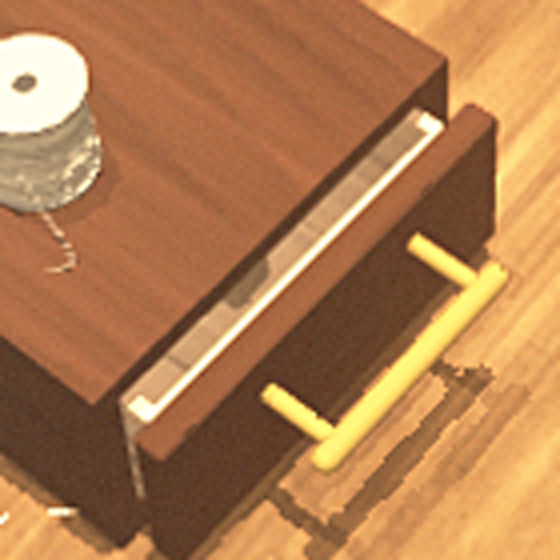

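Crop c1 shows both lips and their six bolts, and c2 and c4 show the brass handle bar clearly. I'll compute positions from both views.

```bash
python3 - <<'E'
from h import *
from workcell import robot
ct=robot.calibration('top');cs=robot.calibration('scene')
t=cv2.imread('pics/top0.png');s=cv2.imread('pics/scene0.png')
np.set_printoptions(precision=1,suppress=True)
T=lambda x,y,ox,oy,f:(ox+(x+.5)/f-.5,oy+(y+.5)/f-.5)
# handle
for n,c,p in (('top',ct,[T(120,535,165,135,3.5),T(312,549,165,135,3.5)]),('scene',cs,[T(325,455,200,255,4),T(497,272,200,255,4)])):
    P=plane(c,p,72);print(n,'handle ends',P,P.mean(0),np.linalg.norm(P[0]-P[1]))
P=plane(ct,[T(*q,165,135,3.5) for q in [(77,31),(432,53),(38,408),(408,436)]],110);print('chest top',P.round(1)[:, :2],P.mean(0))
# bolts
a=[T(*q,365,225,4) for q in [(148,202),(212,143),(276,85),(293,364),(357,304),(421,245)]]
b=[T(*q,360,160,5) for q in [(180,277),(157,193),(134,114),(464,253),(432,170),(404,92)]]
A=plane(ct,a,37);B=plane(cs,b,37);print('bolts',np.c_[A[:,:2],B[:,:2]])
for M in(A,B):
    d=M[2]-M[0]+M[5]-M[3];print('yaw',np.degrees(np.arctan2(d[1],d[0])),M.mean(0),np.linalg.norm(M[:3].mean(0)-M[3:].mean(0)))
# lips corners
a=[T(*q,365,225,4) for q in [(107,217),(150,262),(232,355),(275,402),(292,48),(457,233)]]
b=[T(*q,360,160,5) for q in [(172,322),(254,316),(410,302),(496,296),(103,86),(412,63)]]
print('lip',np.c_[plane(ct,a,36)[:,:2],plane(cs,b,36)[:,:2]])
# base corner mouth z=12
print('base',plane(ct,[T(*q,365,225,4) for q in[(65,258),(222,440)]],12))
print('base',plane(cs,[T(*q,360,160,5) for q in[(170,428),(512,400)]],12))
print(tri(ct,T(147,238,165,135,3.5),cs,T(26,83,200,255,4)))
E
```

```text
top handle ends [[540.8 400.6  72. ]
 [536.1 292.6  72. ]] [538.5 346.6  72. ] 108.01312557537936
scene handle ends [[540.6 394.9  72. ]
 [535.2 293.6  72. ]] [537.9 344.3  72. ] 101.396542143704
chest top [[820.  433.5]
 [810.8 233.1]
 [606.4 441.8]
 [596.5 239.2]] [708.4 336.9 110. ]
bolts [[ 577.9   -0.4  577.1   -1.2]
 [ 608.6  -33.   607.5  -34.5]
 [ 639.1  -66.1  637.9  -67. ]
 [ 497.5  -74.9  496.1  -76.2]
 [ 528.2 -107.9  527.1 -109.1]
 [ 558.7 -141.4  557.1 -142.1]]
yaw -47.223923477134996 [568.3 -70.6  37. ] 109.850855572753
yaw -47.2620239025345 [567.1 -71.7  37. ] 110.12672468178062
lip [[ 570.    20.3  568.    19.6]
 [ 547.7   -1.8  544.8   -1.2]
 [ 501.6  -43.9  500.9  -42.2]
 [ 478.3  -66.   476.2  -64.1]
 [ 658.5  -74.8  656.9  -74.5]
 [ 565.2 -160.7  562.9 -160.2]]
base [[550.3  38.4  12. ]
 [458.5 -43.7  12. ]]
base [[550.2  45.9  12. ]
 [453.4 -42.2  12. ]]
(array([690.9, 376.5, 160.7]), np.float64(1.5950823391153681))
```

```bash
cat >> h.py <<'E'
def go(robot,P,yaw_deg):
    """needed: turn about tool x to bring jaw axis to yaw (mod 180), tilt fix, then shift in tool axes after turn"""
    s=robot.observe();R=Ro.from_euler('xyz',s['eef_rot']).as_matrix()
    out=[]
    for k in(0,180):
        y=np.radians(yaw_deg+k);X=np.array([0,0,-1.]);Y=np.array([np.cos(y),np.sin(y),0]);Rt=np.c_[X,Y,np.cross(X,Y)]
        rv=Ro.from_matrix(R.T@Rt).as_rotvec()
        print('jaw yaw',yaw_deg+k,'turn rv',rv.round(3),'shift after turn',(Rt.T@(np.array(P)-s['position'])).round(1),'before',(R.T@(np.array(P)-s['position'])).round(1))
    print('t',round(s['time'],2),'pos',s['position'].round(1),'q',s['q'].round(2),'F',s['force'].round(1),'open',round(s['opening'],1),'jawyaw',round(np.degrees(np.arctan2(R[1,1],R[0,1])),1))
E
python3 - <<'E'
from h import *
from workcell import robot
go(robot,[538,345.3,53],-2.5)
go(robot,[538,345.3,53],87.5)
go(robot,[538,345.3,53],42.75)
E
```

```text
jaw yaw -2.5 turn rv [-1.896e+00  1.000e-03 -1.000e-03] shift after turn [177.5 322.9 223.4] before [ 177.7  108.2 -377.4]
jaw yaw 177.5 turn rv [ 1.246e+00 -1.000e-03 -1.000e-03] shift after turn [ 177.5 -322.9 -223.4] before [ 177.7  108.2 -377.4]
t 0.15 pos [225.1 582.6 230.5] q [ 1.46  0.39  0.01 -0.   -1.19 -0.26] F [-0.3  0.7  0.4] open 85.1 jawyaw -111.1
jaw yaw 87.5 turn rv [ 2.816e+00 -2.000e-03 -0.000e+00] shift after turn [ 177.5 -223.4  322.9] before [ 177.7  108.2 -377.4]
jaw yaw 267.5 turn rv [-0.325  0.    -0.002] shift after turn [ 177.5  223.4 -322.9] before [ 177.7  108.2 -377.4]
t 0.15 pos [225.1 582.6 230.5] q [ 1.46  0.39  0.01 -0.   -1.19 -0.26] F [-0.3  0.7  0.4] open 85.1 jawyaw -111.1
jaw yaw 42.75 turn rv [-2.686e+00  2.000e-03 -1.000e-03] shift after turn [177.5  68.7 386.6] before [ 177.7  108.2 -377.4]
jaw yaw 222.75 turn rv [ 0.456 -0.    -0.002] shift after turn [ 177.5  -68.7 -386.6] before [ 177.7  108.2 -377.4]
t 0.15 pos [225.1 582.6 230.5] q [ 1.46  0.39  0.01 -0.   -1.19 -0.26] F [-0.3  0.7  0.4] open 85.1 jawyaw -111.1
```

```bash
python3 -m pendant '[[0,0,0,0,5,-15,60],[0,0,0,0,9,-32,40],[0,0,0,0,10,-36,24],[0,0,0,0,10,-36,24],[0,0,0,0,10,-36,24],[0,0,0,0,10,-36,24],[0,0,0,0,10,-36,24],[0,0,0,0,10,-36,24],[0,0,0,0,10,-36,24],[0,0,0,0,10,-36,24],[0,0,0,0,9,-28,24],[0,0,0,0,5,-14,24]]' && python3 -m pendant '[[0.1,0,0,0,0,0,24],[0.14,0,0,0,0,0,24],[0.14,0,0,0,0,0,24],[0.14,0,0,0,0,0,24],[0.14,0,0,0,0,0,24],[0.14,0,0,0,0,0,24],[0.14,0,0,0,0,0,24],[0.14,0,0,0,0,0,24],[0.1,0,0,0,0,0,24],[0.066,0,0,0,0,0,24],[0,0,0,0,0,0,24],[0,0,0,0,0,0,24]]'
python3 - <<'E'
from h import *
from workcell import robot
go(robot,[538,345.3,53],177.5)
c=robot.calibration('wrist');cv2.imwrite('pics/w1.png',robot.grab_frame('wrist')[:,:,::-1])
print(proj(c,[[538.2,345.3,72]]))
E
```

```text
time: 1.35
position: [539.7, 343.7, 230.9]
eef_rot: [1.309, 1.57, -2.204]
force: [0.2, -0.2, 0.1]
opening: 23.9
time: 2.55
position: [537.7, 346.3, 231.3]
eef_rot: [1.806, 1.571, -2.949]
force: [0.1, -0.0, 0.2]
opening: 23.9
jaw yaw 177.5 turn rv [ 0.001 -0.    -0.   ] shift after turn [178.3  -0.3  -0.9] before [178.3  -0.3  -0.9]
jaw yaw 357.5 turn rv [-3.14  0.   -0.  ] shift after turn [178.3   0.3   0.9] before [178.3  -0.3  -0.9]
t 2.55 pos [537.7 346.3 231.3] q [ 0.82  0.41  0.05 -0.   -1.21 -0.87] F [ 0.1 -0.   0.2] open 23.9 jawyaw 177.6
[[316.05093694 218.7104945 ]]
```

View pics/w1.png

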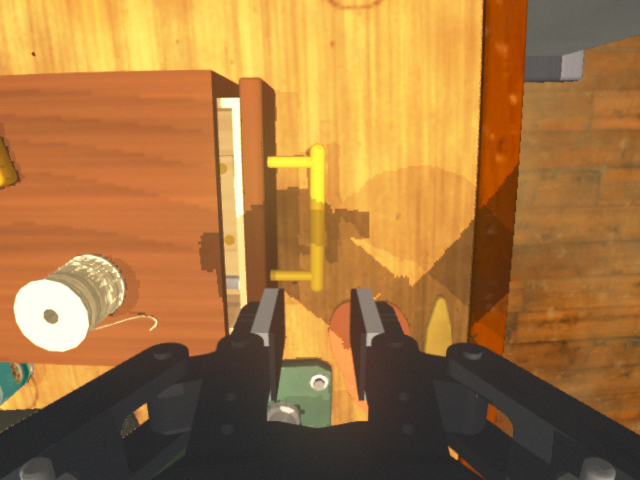

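The handle appears from (317,148) to (317,288) in the wrist view, centred where I predicted and square to the jaws. Now I'll descend and close.

```bash
python3 -m pendant '[[0,0,0,15,0,-0.5,24],[0,0,0,25,0,-0.5,24],[0,0,0,25,0,0,24],[0,0,0,25,0,0,24],[0,0,0,25,0,0,24],[0,0,0,20,0,0,24],[0,0,0,15,0,0,24],[0,0,0,12,0,0,24],[0,0,0,10,0,0,24],[0,0,0,6,0,0,24],[0,0,0,0,0,0,24],[0,0,0,0,0,0,24]]' && python3 -m pendant '[[0,0,0,0,0,0,8],[0,0,0,0,0,0,5],[0,0,0,0,0,0,5],[0,0,0,0,0,0,5],[0,0,0,0,0,0,5]]'
```

```text
time: 3.8
position: [538.7, 345.7, 54.4]
eef_rot: [-0.89, 1.568, 0.637]
force: [0.5, -0.2, 2.5]
opening: 23.8
time: 4.3
position: [538.3, 345.7, 53.9]
eef_rot: [-0.894, 1.57, 0.633]
force: [-0.1, -1.0, 5.7]
opening: 8.8
```

```bash
python3 -m pendant '[[0,0,0,0,4,0,5],[0,0,0,0,8,0,5],[0,0,0,0,12,0,5],[0,0,0,0,13,0,5],[0,0,0,0,13,0,5],[0,0,0,0,13,0,5],[0,0,0,0,13,0,5],[0,0,0,0,13,0,5],[0,0,0,0,13,0,5],[0,0,0,0,12,0,5],[0,0,0,0,8,0,5],[0,0,0,0,4,0,5]]' && python3 -m pendant '[[0,0,0,0,4,0,5],[0,0,0,0,4,0,5],[0,0,0,0,0,0,5]]'
```

```text
time: 5.5
position: [411.5, 351.8, 53.9]
eef_rot: [-0.515, 1.569, 1.013]
force: [0.6, 1.0, 6.1]
opening: 8.9
time: 5.8
position: [403.6, 352.1, 53.9]
eef_rot: [-0.374, 1.569, 1.154]
force: [-1.3, 2.7, 6.4]
opening: 9.2
```

```bash
python3 -m pendant '[[0,0,0,0,3,0,5],[0,0,0,0,3,0,5],[0,0,0,0,2,0,5],[0,0,0,0,0,0,5]]' ; python3 -m pendant '[[0,0,0,0,2,0,5],[0,0,0,0,2,0,5],[0,0,0,0,0,0,5]]'
```

```text
time: 6.2
position: [395.9, 352.5, 53.9]
eef_rot: [-0.429, 1.569, 1.099]
force: [-1.5, 2.0, 6.0]
opening: 9.2
time: 6.5
position: [394.0, 352.7, 53.9]
eef_rot: [-0.987, 1.566, 0.542]
force: [9.9, -0.3, 2.3]
opening: 8.7
```

```bash
python3 -m pendant '[[0,0,0,0,2,0,5],[0,0,0,0,0,0,5]]'; python3 -m pendant '[[0,0,0,0,1.5,0,5],[0,0,0,0,0,0,5]]'
```

```text
time: 6.7
position: [394.0, 352.7, 53.9]
eef_rot: [-1.102, 1.563, 0.426]
force: [19.8, -3.2, -2.4]
opening: 9.1
time: 6.9
position: [393.9, 352.8, 53.9]
eef_rot: [-1.134, 1.561, 0.394]
force: [24.7, -5.6, -4.5]
opening: 8.9
```

```bash
python3 -m pendant '[[0,0,0,0,-3,0,5],[0,0,0,0,-2,0,5],[0,0,0,0,0,0,18],[0,0,0,0,0,0,24],[0,0,0,0,0,0,24]]'; python3 -m pendant '[[0,0,0,-10,0,0,24],[0,0,0,-20,0,0,24],[0,0,0,-25,0,0,24],[0,0,0,-30,0,0,24],[0,0,0,-30,0,0,24],[0,0,0,-30,0,0,24],[0,0,0,-25,0,0,24],[0,0,0,-15,0,0,24],[0,0,0,0,0,0,24]]'
python3 - <<'E'
from h import *
from workcell import robot
go(robot,[510,347,200],-92.5)
for n in('top','wrist','scene'):
    c=robot.calibration(n);print(n,c); cv2.imwrite(f'pics/{n}2.png',robot.grab_frame(n)[:,:,::-1])
E
```

```text
time: 7.4
position: [392.6, 350.8, 52.5]
eef_rot: [2.502, 1.568, -2.254]
force: [-0.4, -0.5, -0.1]
opening: 24.3
time: 8.3
position: [394.2, 352.5, 241.3]
eef_rot: [-0.587, 1.565, 0.94]
force: [0.2, -0.4, 0.3]
opening: 24.2
jaw yaw -92.5 turn rv [-1.571e+00  1.000e-03  6.000e-03] shift after turn [  41.3    0.4 -116. ] before [  41.7 -115.8   -0.6]
jaw yaw 87.5 turn rv [ 1.571e+00  6.000e-03 -1.000e-03] shift after turn [ 41.3  -0.4 116. ] before [  41.7 -115.8   -0.6]
t 8.3 pos [394.2 352.5 241.3] q [ 1.04  0.21 -0.21  0.   -1.14 -1.08] F [ 0.2 -0.4  0.3] open 24.2 jawyaw 177.5
top {'vfov': 45.07092761477998, 'cx': 317.3952414894628, 'cy': 239.80356151758428, 'D': array([-0.19129,  0.     ,  0.     ,  0.     ,  0.     ]), 'eye': array([ 480.17369411,  181.06088903, 1195.03473119]), 'attitude': array([-2.9999357 , -0.01182163, -1.54733883])}
wrist {'vfov': 59.339456312773216, 'cx': 317.0696397552718, 'cy': 240.02156971587422, 'D': array([-0.07114812,  0.        ,  0.        ,  0.        ,  0.        ]), 'eye': array([390.24211835, 285.52108646, 382.43620883]), 'attitude': array([2.87682863e+00, 6.54217063e-04, 3.09729430e+00])}
scene {'vfov': 43.685841669132174, 'cx': 323.4074724954239, 'cy': 234.08300919081958, 'D': array([0.06373676, 0.        , 0.        , 0.        , 0.        ]), 'eye': array([248.60376601, 719.54024845, 864.41259715]), 'attitude': array([-2.42036319, -0.01601809, -2.5231437 ])}
```

View pics/wrist2.png

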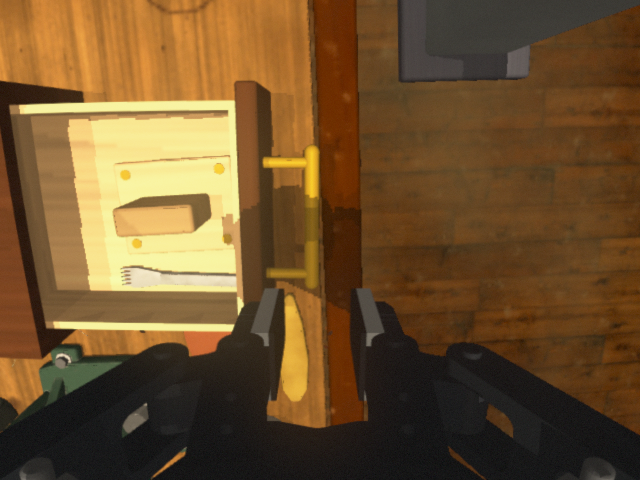

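View pics/top2.png

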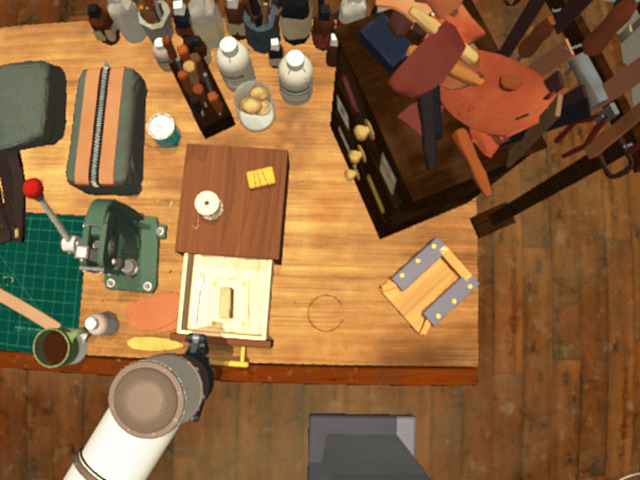

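View pics/scene2.png

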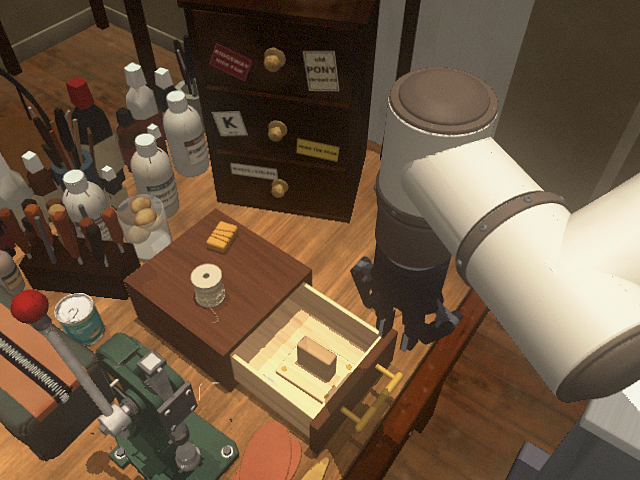

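The drawer is fully out, with the board near its front. The rail is at about (155,218) in the wrist view and the pricking iron at (180,278). I'll zoom in to measure it.

```bash
python3 - <<'E'
import cv2
t=cv2.imread('pics/top2.png');s=cv2.imread('pics/scene2.png');w=cv2.imread('pics/wrist2.png')
f=lambda i,a,b,x,y,k,n:cv2.imwrite(n,cv2.resize(i[b:y,a:x],None,fx=k,fy=k,interpolation=cv2.INTER_CUBIC))
f(w,90,130,250,300,4,'pics/d1.png');f(t,170,245,280,350,5,'pics/d2.png');f(s,250,300,370,420,5,'pics/d3.png')
E
```

```text
(no output)
```

View pics/d1.png

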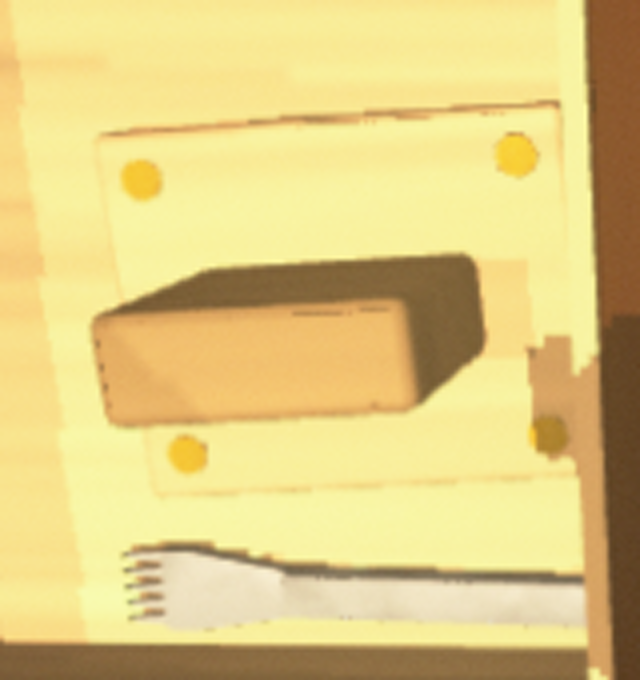

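View pics/d2.png

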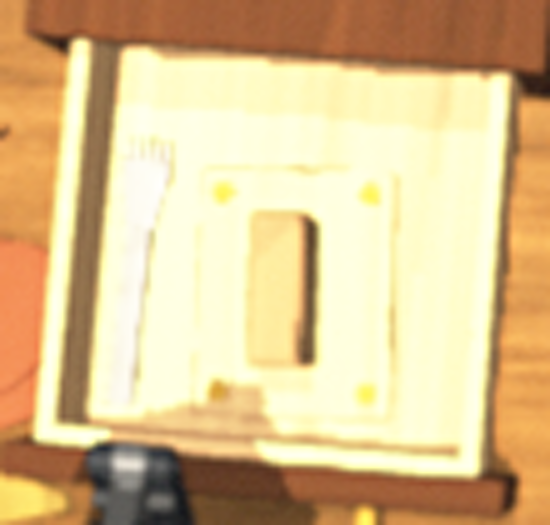

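View pics/d3.png

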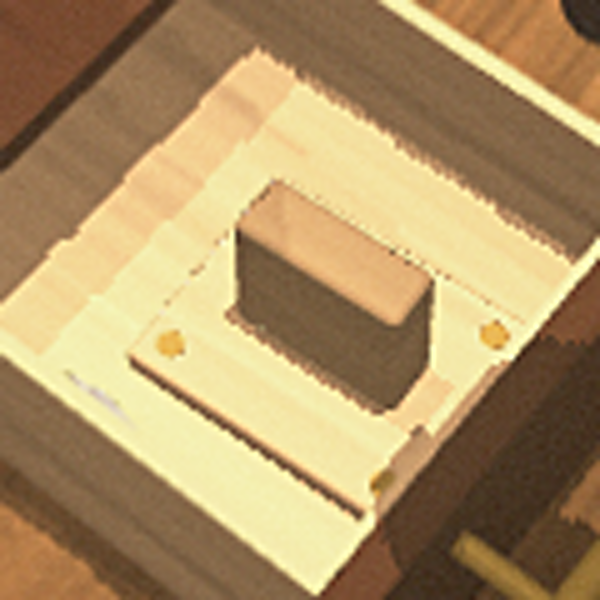

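```bash
python3 - <<'E'
from h import *
from workcell import robot
np.set_printoptions(precision=1,suppress=True)
c=robot.calibration
T=lambda q,ox,oy,f:[(ox+(x+.5)/f-.5,oy+(y+.5)/f-.5) for x,y in q]
def rep(n,P,i,j):
    d=P[i[0]]-P[j[0]]+P[i[1]]-P[j[1]];print(n,P[:,:2].tolist(),'mean',P.mean(0),'yaw',np.degrees(np.arctan2(d[1],d[0])))
rep('w rail',plane(c('wrist'),T([(93,315),(405,298),(418,410),(108,425)],90,130,4),87),(0,3),(1,2))
rep('t rail',plane(c('top'),T([(250,210),(302,212),(298,365),(248,362)],170,245,5),87),(0,1),(3,2))
rep('s rail',plane(c('scene'),T([(275,180),(434,275),(395,325),(237,225)],250,300,5),87),(0,3),(1,2))
rep('w bolts',plane(c('wrist'),T([(142,180),(516,155),(548,436),(188,454)],90,130,4),33),(0,3),(1,2))
rep('t bolts',plane(c('top'),T([(223,192),(370,193),(366,394),(217,390)],170,245,5),33),(0,1),(3,2))
E
```

```text
w rail [[538.7463753843134, 333.5601085360619], [481.4021894859543, 333.3163570201773], [481.4860491247493, 353.8124631982363], [539.3519518080407, 353.9768269274101]] mean [510.2 343.7  87. ] yaw 0.2029612473929545
t rail [[542.9017220577308, 357.4812632549107], [542.7221633195755, 337.31345799169213], [484.1433268108808, 336.6011034666983], [484.67026841454845, 355.90801959514465]] mean [513.6 346.8  87. ] yaw 1.1209493694208532
s rail [[539.9110360959331, 337.3862498539685], [482.9916007288664, 335.79698747936254], [482.87950162079215, 355.8555244941394], [539.8293437583922, 356.3709499519607]] mean [511.4 346.4  87. ] yaw 1.0588984394478647
w bolts [[550.888631217876, 314.58675739379294], [471.7048242630497, 313.62161214609506], [470.9098398239673, 373.4043337192171], [550.0245308839317, 373.8738500478295]] mean [510.9 343.9  33. ] yaw 0.5192582614801546
t bolts [[552.9004104700631, 377.3850671550732], [554.2113054070122, 317.6887070707595], [473.61113738114085, 316.3917202692547], [473.274529156789, 376.54776493526765]] mean [513.5 347.   33. ] yaw 0.7631625559652625
```

```bash
python3 -m pendant '[[-0.108,0,0,0,0,0,45],[-0.14,0,0,0,0,0,45],[-0.14,0,0,0,0,0,45],[-0.14,0,0,0,0,0,45],[-0.14,0,0,0,0,0,45],[-0.14,0,0,0,0,0,45],[-0.14,0,0,0,0,0,45],[-0.14,0,0,0,0,0,45],[-0.14,0,0,0,0,0,45],[-0.14,0,0,0,0,0,45],[-0.14,0,0,0,0,0,45],[-0.12,0,0,0,0,0,45]]'; python3 -m pendant '[[0,0,0,0,0,-10,45],[0,0,0,0,0,-20,45],[0,0,0,0,0,-25,45],[0,0,0,0,0,-25,45],[0,0,0,0,0,-20,45],[0,0,0,0,0,-12,45],[0,0,0,0,0,-5,45],[0,0,0,0,0,0,45],[0,0,0,0,0,0,45]]'
python3 - <<'E'
from h import *
from workcell import robot
go(robot,[511.5,345.5,55.3],-89.2)
c=robot.calibration('wrist');cv2.imwrite('pics/w3.png',robot.grab_frame('wrist')[:,:,::-1]);print(c['eye'],c['attitude'])
E
```

```text
time: 9.65
position: [393.1, 351.0, 236.6]
eef_rot: [0.926, 1.567, -2.198]
force: [0.6, -0.6, 0.1]
opening: 45.0
time: 10.55
position: [510.0, 353.1, 238.2]
eef_rot: [0.467, 1.57, -2.661]
force: [-0.6, 0.0, 0.1]
opening: 44.9
jaw yaw -89.2 turn rv [-0.001  0.001 -0.   ] shift after turn [182.9   7.7  -1.4] before [182.9   7.6  -1.5]
jaw yaw 90.8 turn rv [ 3.141e+00 -0.000e+00 -1.000e-03] shift after turn [182.9  -7.7   1.4] before [182.9   7.6  -1.5]
t 10.55 pos [510.  353.1 238.2] q [ 0.87  0.37  0.01 -0.   -1.21  0.72] F [-0.6  0.   0.1] open 44.9 jawyaw -89.3
[575.75297854 353.84445292 381.38893943] [ 2.87714881e+00 -1.32834211e-03 -1.55810362e+00]
```

View pics/w3.png

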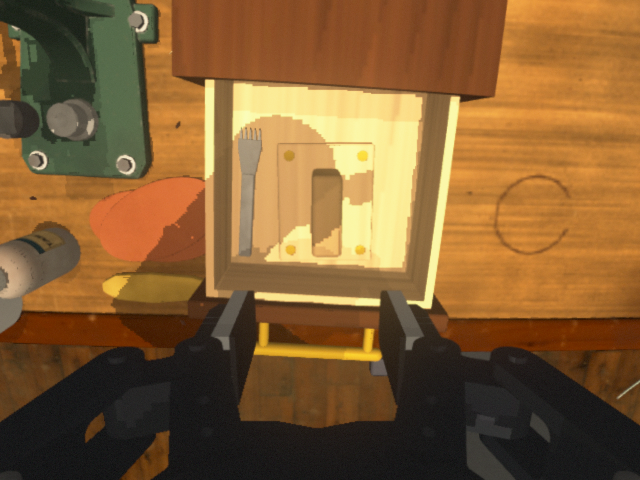

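```bash
python3 - <<'E'
from h import *
from workcell import robot
np.set_printoptions(precision=1,suppress=True)
c=robot.calibration('wrist')
P=plane(c,[(289,156),(363,156),(361,250),(291,250)],33);print(P[:,:2],P.mean(0))
w=cv2.imread('pics/w3.png');cv2.imwrite('pics/d4.png',cv2.resize(w[130:280,260:400],None,fx=4,fy=4,interpolation=cv2.INTER_CUBIC))
E
```

```text
[[552.  376.2]
 [552.9 315.8]
 [472.9 314.3]
 [472.1 374.7]] [512.5 345.2  33. ]
```

View pics/d4.png

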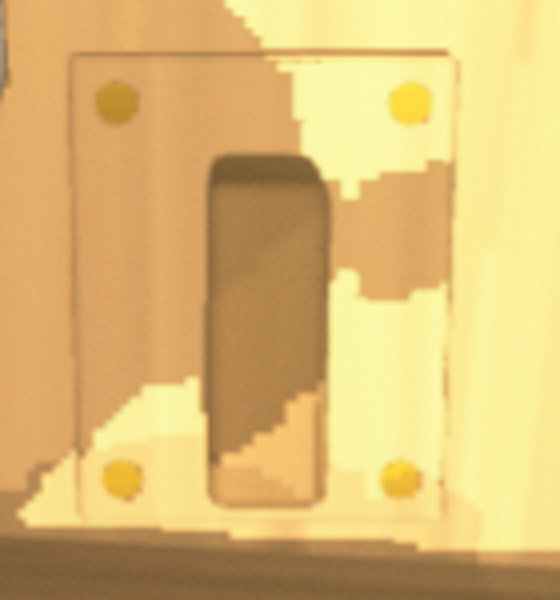

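The crop shows the rail squarely in view, and the bolts put the board's centre at (512.3, 345.4) with a yaw of about 1°. I'll descend and grip.

```bash
python3 -m pendant '[[0,0,0,10,3,-1,45],[0,0,0,22,3,-1,45],[0,0,0,28,1.7,-0.2,45],[0,0,0,28,0,0,45],[0,0,0,28,0,0,45],[0,0,0,22,0,0,45],[0,0,0,18,0,0,45],[0,0,0,13,0,0,45],[0,0,0,9,0,0,45],[0,0,0,5,0,0,45],[0,0,0,0,0,0,45],[0,0,0,0,0,0,45]]'; python3 -m pendant '[[0,0,0,0,0,0,35],[0,0,0,0,0,0,25],[0,0,0,0,0,0,15],[0,0,0,0,0,0,12],[0,0,0,0,0,0,12],[0,0,0,0,0,0,12]]'
```

```text
time: 11.8
position: [513.3, 345.9, 56.0]
eef_rot: [-2.426, 1.569, 0.729]
force: [0.1, 0.5, 0.1]
opening: 44.6
time: 12.4
position: [513.3, 345.9, 56.1]
eef_rot: [-2.519, 1.569, 0.636]
force: [-0.6, 0.5, 5.1]
opening: 21.2
```

```bash
python3 -m pendant '[[0,0,0,-4,0,0,12],[0,0,0,-8,0,0,12],[0,0,0,-13,0,0,12],[0,0,0,-16,0,0,12],[0,0,0,-18,0,0,12],[0,0,0,-18,0,0,12],[0,0,0,-18,0,0,12],[0,0,0,-18,0,0,12],[0,0,0,-15,0,0,12],[0,0,0,-10,0,0,12],[0,0,0,-5,0,0,12],[0,0,0,0,0,0,12]]'
python3 - <<'E'
from h import *
from workcell import robot
go(robot,[462.2,43.3,150],-137.25)
cv2.imwrite('pics/w4.png',robot.grab_frame('wrist')[:,:,::-1])
E
```

```text
time: 13.6
position: [512.9, 345.6, 198.9]
eef_rot: [-2.181, 1.57, 0.974]
force: [0.6, 0.6, -2.5]
opening: 21.5
jaw yaw -137.25 turn rv [ 0.838 -0.     0.001] shift after turn [  48.9  242.5 -187.6] before [ 48.7 301.7  54.7]
jaw yaw 42.75 turn rv [-2.304e+00 -1.000e-03 -0.000e+00] shift after turn [  48.9 -242.5  187.6] before [ 48.7 301.7  54.7]
t 13.6 pos [512.9 345.6 198.9] q [ 0.85  0.4  -0.06 -0.   -1.12  0.73] F [ 0.6  0.6 -2.5] open 21.5 jawyaw -89.2
```

View pics/w4.png

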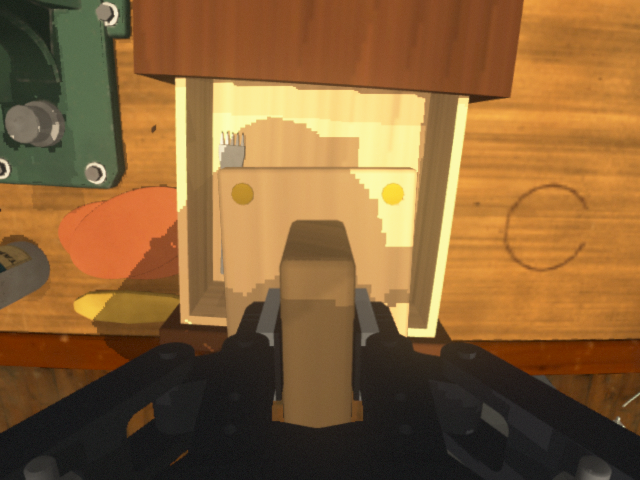

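```bash
python3 - <<'E'
from h import *
from workcell import robot
c=robot.calibration('wrist');s=robot.observe();R=Ro.from_euler('xyz',s['eef_rot']).as_matrix()
P=plane(c,[(242,194),(394,194)],s['position'][2]-24.1+1)
print(((P-s['position'])@R).round(1))
E
```

```text
[[ 23.1 -29.6 -39.7]
 [ 23.1  31.  -39.7]]
```

```bash
python3 -m pendant '[[0,0,0,0,10,2,12],[0,0,0,0,22,4,12],[0,0,0,0,28,5,12],[0,0,0,0,30,5.5,12],[0,0,0,0,30,5.5,12],[0,0,0,0,30,5.5,12],[0,0,0,0,30,5.5,12],[0,0,0,0,30,5.5,12],[0,0,0,0,30,5.5,12],[0,0,0,0,30,5.5,12],[0,0,0,0,21,3,12],[0,0,0,0,10,2,12]]'; python3 -m pendant '[[0.06,0,0,0,0,0,12],[0.1,0,0,0,0,0,12],[0.13,0,0,0,0,0,12],[0.13,0,0,0,0,0,12],[0.13,0,0,0,0,0,12],[0.13,0,0,0,0,0,12],[0.1,0,0,0,0,0,12],[0.058,0,0,0,0,0,12],[0,0,0,0,0,0,12],[0,0,0,0,0,0,12]]'
python3 - <<'E'
from h import *
from workcell import robot
go(robot,[462.2,43.3,90],-137.25)
for n in('top','scene','wrist'): cv2.imwrite(f'pics/{n}5.png',robot.grab_frame(n)[:,:,::-1])
E
```

```text
time: 14.85
position: [461.0, 41.8, 197.8]
eef_rot: [0.336, 1.569, -2.794]
force: [-0.1, 0.8, -2.5]
opening: 21.1
time: 15.85
position: [462.1, 43.9, 198.0]
eef_rot: [1.155, 1.57, -2.81]
force: [0.4, 0.0, -2.7]
opening: 21.0
jaw yaw -137.25 turn rv [ 0.001  0.    -0.001] shift after turn [108.    0.4  -0.5] before [108.    0.3  -0.5]
jaw yaw 42.75 turn rv [-3.14e+00  1.00e-03  0.00e+00] shift after turn [108.   -0.4   0.5] before [108.    0.3  -0.5]
t 15.85 pos [462.1  43.9 198. ] q [ 0.45  0.14 -0.42 -0.   -1.01  0.3 ] F [ 0.4  0.  -2.7] open 21.0 jawyaw -137.2
```

View pics/wrist5.png

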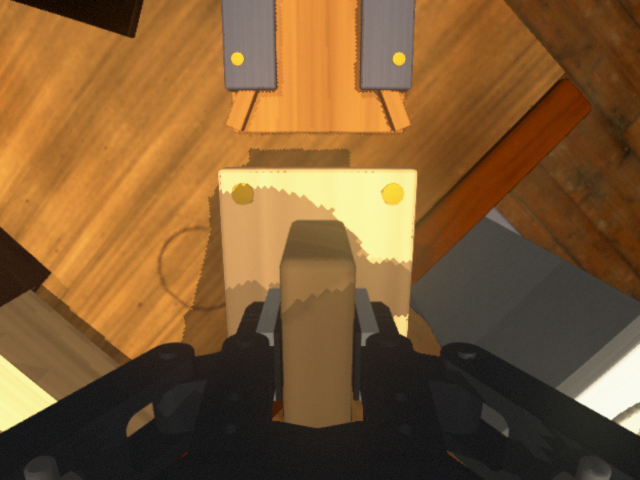

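View pics/scene5.png

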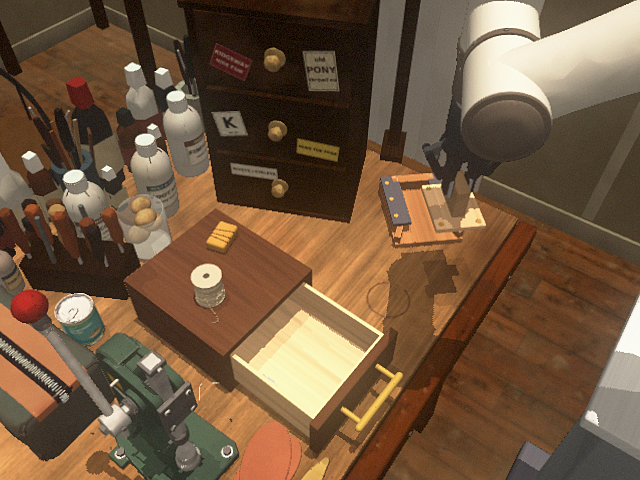

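The wrist view shows the board held level and lined up with the bed; the lip ends are at row 90 and the first bolts at (237,59) and (399,59). I'll measure the lateral offset.

```bash
python3 - <<'E'
from h import *
from workcell import robot
c=robot.calibration('wrist');s=robot.observe();R=Ro.from_euler('xyz',s['eef_rot']).as_matrix()
print(((plane(c,[(237,59),(399,59)],37)-s['position'])@R).round(1))
print(((plane(c,[(223,90),(275,90),(361,90),(412,90)],36)-s['position'])@R).round(1))
print(((plane(c,[(242,194),(393,194)],s['position'][2]-23.1)-s['position'])@R).round(1))
E
```

```text
[[ 161.2  -54.  -111.5]
 [ 161.2   56.3 -111.5]]
[[162.2 -64.7 -91.4]
 [162.2 -28.6 -91.1]
 [162.2  30.9 -91. ]
 [162.2  66.4 -91.3]]
[[ 23.1 -29.5 -40.1]
 [ 23.1  30.7 -40.1]]
```

View pics/top5.png

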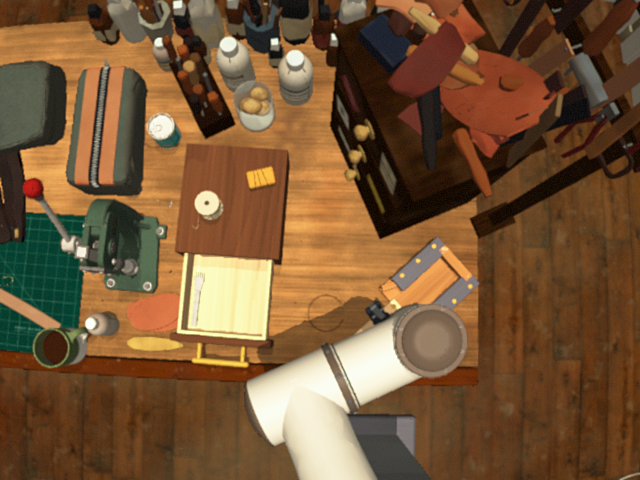

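```bash
python3 -m pendant '[[0,0,0,6,0.2,0,12],[0,0,0,14,0.2,0,12],[0,0,0,18,0,0,12],[0,0,0,18,0,0,12],[0,0,0,18,0,0,12],[0,0,0,18,0,0,12],[0,0,0,18,0,0,12],[0,0,0,14,0,0,12],[0,0,0,11,0,0,12],[0,0,0,8,0,0,12],[0,0,0,4,0,0,12],[0,0,0,0,0,0,12]]'; python3 -m pendant '[[0,0,0,1,0,0,12],[0,0,0,0,0,0,12],[0,0,0,0,0,0,12]]'
python3 - <<'E'
from h import *
from workcell import robot
go(robot,[462.2,43.3,48.1],-137.25)
c=robot.calibration('wrist');s=robot.observe();cv2.imwrite('pics/w6.png',robot.grab_frame('wrist')[:,:,::-1])
E
```

```text
time: 17.2
position: [462.0, 43.5, 51.0]
eef_rot: [1.352, 1.57, -2.615]
force: [0.4, -0.5, -2.0]
opening: 21.6
time: 17.5
position: [462.3, 43.7, 50.7]
eef_rot: [-1.921, 1.57, 0.396]
force: [-0.1, -0.4, -2.2]
opening: 21.1
jaw yaw -137.25 turn rv [-0.    -0.     0.001] shift after turn [ 2.6  0.4 -0.2] before [ 2.6  0.4 -0.2]
jaw yaw 42.75 turn rv [3.142e+00 1.000e-03 1.000e-03] shift after turn [ 2.6 -0.4  0.2] before [ 2.6  0.4 -0.2]
t 17.5 pos [462.3  43.7  50.7] q [ 0.45  0.35 -0.61  0.   -0.62  0.3 ] F [-0.1 -0.4 -2.2] open 21.1 jawyaw -137.3
```

View pics/w6.png

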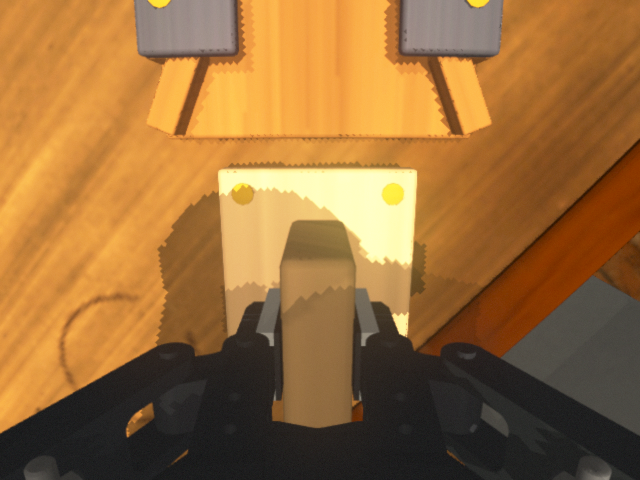

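```bash
python3 -m pendant '[[0,0,0,1.5,0.3,0,12],[0,0,0,1,0.2,0,12],[0,0,0,0,0,-5,12],[0,0,0,0,0,-8,12],[0,0,0,0,0,-9,12],[0,0,0,0,0,-9,12],[0,0,0,0,0,-8,12],[0,0,0,0,0,-8,12],[0,0,0,0,0,-5,12],[0,0,0,0,0,-3,12],[0,0,0,0,0,0,12]]'
python3 - <<'E'
from h import *
from workcell import robot
go(robot,[564.1,-66.8,48.1],-137.25)
c=robot.calibration('wrist');s=robot.observe();cv2.imwrite('pics/w7.png',robot.grab_frame('wrist')[:,:,::-1])
E
```

```text
time: 18.65
position: [499.2, 2.6, 47.8]
eef_rot: [1.01, 1.571, -2.957]
force: [0.3, 0.4, -1.5]
opening: 21.3
jaw yaw -137.25 turn rv [-0.001  0.    -0.   ] shift after turn [ -0.3  -0.6 -95. ] before [ -0.3  -0.6 -95. ]
jaw yaw 42.75 turn rv [ 3.141 -0.    -0.   ] shift after turn [-0.3  0.6 95. ] before [ -0.3  -0.6 -95. ]
t 18.65 pos [499.2   2.6  47.8] q [ 0.33  0.4  -0.53 -0.   -0.65  0.41] F [ 0.3  0.4 -1.5] open 21.3 jawyaw -137.3
```

View pics/w7.png

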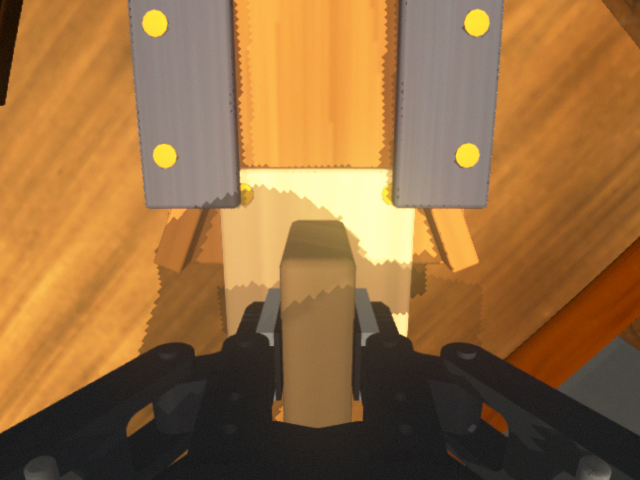

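The plate has entered under both lips, centred (lip inner edges 239 and 395, board mid about 317), with no contact force. Sliding on.

```bash
python3 -m pendant '[[0,0,0,0,0,-5,12],[0,0,0,0,0,-9,12],[0,0,0,0,0,-9,12],[0,0,0,0,0,-9,12],[0,0,0,0,0,-9,12],[0,0,0,0,0,-9,12],[0,0,0,0,0,-9,12],[0,0,0,0,0,-9,12],[0,0,0,0,0,-9,12],[0,0,0,0,0,-6,12],[0,0,0,0,0,-3,12],[0,0,0,0,0,0,12]]'; python3 -m pendant '[[0,0,0,0.7,0,-2,12],[0,0,0,0.7,0,-2,12],[0,0,0,0.5,0,-2,12],[0,0,0,0,0,0,12]]'
```

```text
time: 19.9
position: [557.5, -60.6, 47.7]
eef_rot: [0.601, 1.571, 2.917]
force: [0.1, 0.4, -2.9]
opening: 21.2
time: 20.3
position: [561.8, -64.7, 46.1]
eef_rot: [-2.49, 1.57, -0.173]
force: [-0.2, -0.5, -1.1]
opening: 21.1
```

```bash
python3 -m pendant '[[0,0,0,0,0,-1.5,12],[0,0,0,0,0,-1.5,12],[0,0,0,0,0,0,12]]'; python3 -m pendant '[[0,0,0,0,0,-1,12],[0,0,0,0,0,0,12]]'; python3 -m pendant '[[0,0,0,0,0,-1,12],[0,0,0,0,0,0,12]]'
```

```text
time: 20.6
position: [563.8, -67.0, 46.1]
eef_rot: [-2.429, 1.57, -0.112]
force: [-2.1, 0.9, 1.1]
opening: 21.3
time: 20.8
position: [564.3, -67.7, 46.1]
eef_rot: [-2.32, 1.57, -0.004]
force: [-1.7, 0.4, 0.6]
opening: 21.5
time: 21.0
position: [564.5, -68.0, 46.2]
eef_rot: [0.252, 1.57, 2.569]
force: [-2.4, 4.4, 3.6]
opening: 21.5
```

```bash
python3 -m pendant '[[0,0,0,0,0,-1.5,12],[0,0,0,0,0,0,12]]'; python3 -m pendant '[[0,0,0,0,0,-1.5,12],[0,0,0,0,0,0,12]]'
python3 - <<'E'
from h import *
from workcell import robot
go(robot,[564.1,-66.8,46],-137.25)
for n in('top','scene','wrist'): cv2.imwrite(f'pics/{n}8.png',robot.grab_frame(n)[:,:,::-1])
E
```

```text
time: 21.2
position: [564.6, -68.1, 46.3]
eef_rot: [0.268, 1.568, 2.585]
force: [-5.7, 9.2, 7.3]
opening: 21.2
time: 21.4
position: [564.7, -68.2, 46.5]
eef_rot: [0.273, 1.566, 2.59]
force: [-9.6, 13.7, 10.4]
opening: 21.5
jaw yaw -137.25 turn rv [-0.     0.005 -0.001] shift after turn [ 0.5 -0.6  1.5] before [ 0.5 -0.6  1.5]
jaw yaw 42.75 turn rv [ 3.141e+00 -2.000e-03 -7.000e-03] shift after turn [ 0.5  0.6 -1.5] before [ 0.5 -0.6  1.5]
t 21.4 pos [564.7 -68.2  46.5] q [ 0.16  0.49 -0.35 -0.   -0.73  0.59] F [-9.6 13.7 10.4] open 21.5 jawyaw -137.3
```

View pics/wrist8.png

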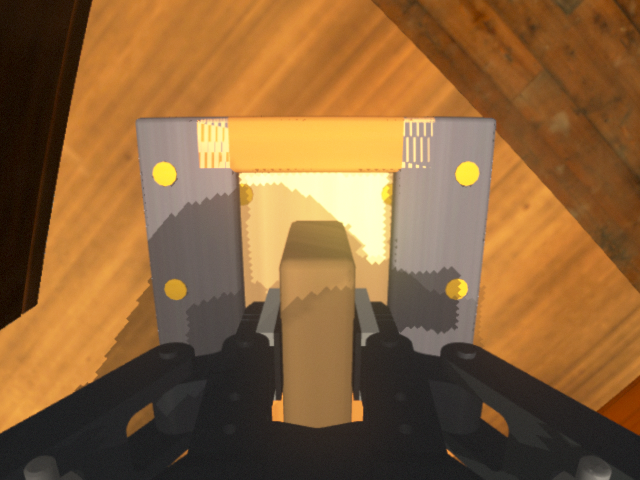

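The plate's leading edge meets the stop at row 172 and pushing harder no longer advances it, so the board is home. I'll ease the push, then release.

```bash
python3 -m pendant '[[0,0,0,0,0,1.5,12],[0,0,0,0,0,1.5,12],[0,0,0,0,0,0,12]]'; python3 -m pendant '[[0,0,0,0,0,0,22],[0,0,0,0,0,0,30],[0,0,0,0,0,0,40],[0,0,0,0,0,0,40],[0,0,0,0,0,0,40]]'; python3 -m pendant '[[0,0,0,-5,0,0,40],[0,0,0,-10,0,0,40],[0,0,0,-20,0,0,40],[0,0,0,-25,0,0,40],[0,0,0,-25,0,0,40],[0,0,0,-25,0,0,40],[0,0,0,-20,0,0,40],[0,0,0,-10,0,0,40],[0,0,0,-5,0,0,40],[0,0,0,0,0,0,40]]'
python3 - <<'E'
from h import *
from workcell import robot
go(robot,[564.1,-66.8,190],-137.25)
for n in('scene','wrist'): cv2.imwrite(f'pics/{n}9.png',robot.grab_frame(n)[:,:,::-1])
E
```

```text
time: 21.85
position: [564.5, -68.0, 46.2]
eef_rot: [0.397, 1.57, 2.714]
force: [-3.5, 4.4, 5.6]
opening: 21.3
time: 22.35
position: [565.0, -68.6, 45.8]
eef_rot: [-2.699, 1.571, -0.383]
force: [0.6, -0.3, -0.2]
opening: 39.9
time: 23.35
position: [564.8, -68.3, 191.2]
eef_rot: [-1.947, 1.57, 0.37]
force: [-0.7, 0.0, -1.0]
opening: 39.5
jaw yaw -137.25 turn rv [-0.    -0.     0.001] shift after turn [ 1.2 -0.5  1.6] before [ 1.2 -0.5  1.6]
jaw yaw 42.75 turn rv [3.141e+00 1.000e-03 0.000e+00] shift after turn [ 1.2  0.5 -1.6] before [ 1.2 -0.5  1.6]
t 23.35 pos [564.8 -68.3 191.2] q [ 0.16  0.32 -0.19 -0.   -1.06  0.58] F [-0.7  0.  -1. ] open 39.5 jawyaw -137.3
```

View pics/wrist9.png

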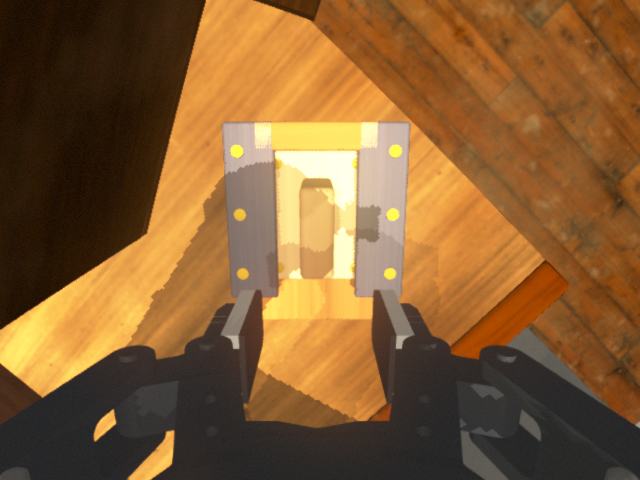

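View pics/scene9.png

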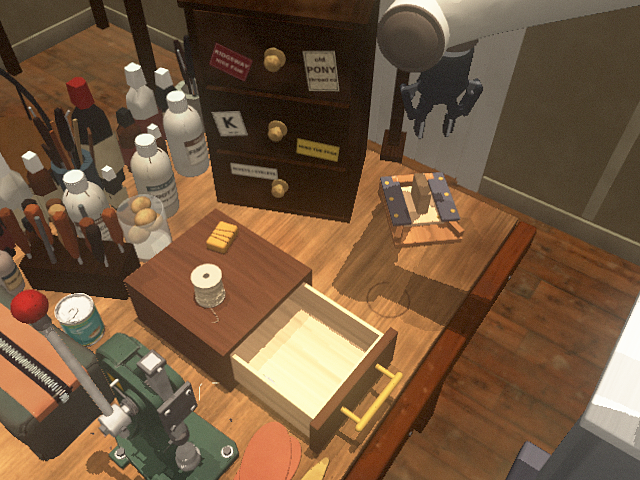

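The wrist view shows the board in the channel, its front edge at the stop (row 150) and its rear edge (row 279) inside the lips' mouth (row 296). The scene view shows the drawer open and the spool standing. I'll finish with a numeric check.

```bash
python3 - <<'E'
from h import *
from workcell import robot
c=robot.calibration('wrist')
O=np.array([557.3,-59.5,0]);a=np.radians(-47.25);R=np.array([[np.cos(a),-np.sin(a),0],[np.sin(a),np.cos(a),0],[0,0,1]])
f=lambda px,z:((plane(c,px,z)-O)@R).round(1)[:,:2].tolist()
print('lip bolts',f([(237,151),(395,151),(240,214),(393,214),(243,273),(390,273)],37))
print('lip mouth',f([(232,297),(402,297)],36))
print('plate rear edge',f([(290,279),(345,279)],22))
print('rail top corners',f([(300,188),(334,188),(332,278),(302,278)],77))
print('stop top edge',f([(300,151),(340,151)],36))
w=cv2.imread('pics/wrist9.png');cv2.imwrite('pics/d9.png',cv2.resize(w[110:330,210:420],None,fx=2.7,fy=2.7,interpolation=cv2.INTER_CUBIC))
a=cv2.imread('pics/top5.png');b=cv2.imread('pics/top8.png');t=cv2.imread('pics/top2.png')
g=lambda i:i[180:235,185:235].astype(int)
print('spool diff',np.abs(g(cv2.imread('pics/top0.png'))-g(b)).mean(), 'drawer diff',np.abs(a[330:370,200:270].astype(int)-b[330:370,200:270]).mean())
E
```

```text
lip bolts [[61.0, 53.7], [60.9, -55.7], [16.5, 53.6], [16.4, -56.2], [-28.3, 53.6], [-28.5, -56.1]]
lip mouth [[-48.0, 63.1], [-48.2, -66.3]]
plate rear edge [[-38.6, 19.6], [-38.7, -23.6]]
rail top corners [[40.8, 8.8], [40.8, -11.9], [-17.5, -11.2], [-17.5, 8.2]]
stop top edge [[60.8, 10.1], [60.8, -17.6]]
spool diff 10.62739393939394 drawer diff 17.36809523809524
```

View pics/d9.png

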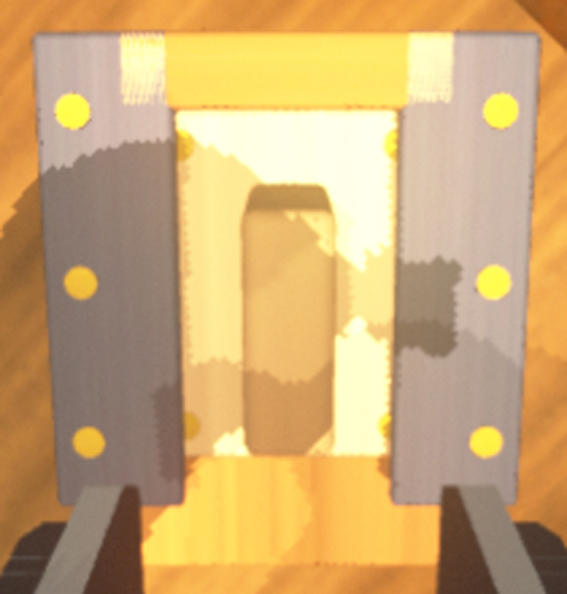

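View pics/top8.png

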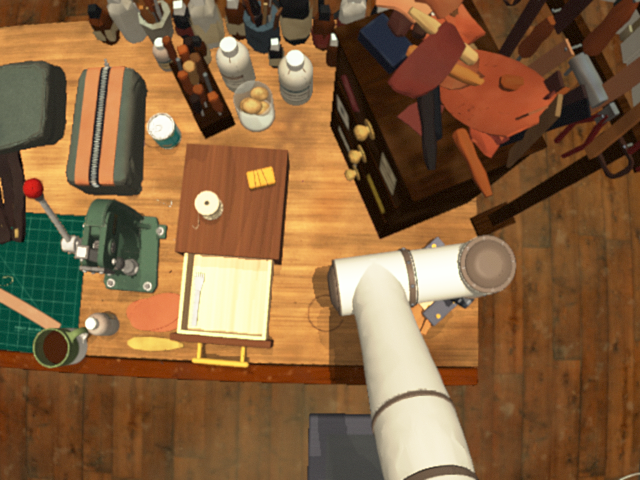

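```bash
python3 - <<'E'
from h import *
for nm,(y0,y1,x0,x1),lo,hi in (('spool',(185,225,190,230),(0,0,170),(179,70,255)),('handle',(340,375,185,260),(18,120,120),(35,255,255)),('iron/drawer',(250,350,175,280),(10,20,170),(35,150,255))):
    for n in('top0','top2','top5','top8'):
        i=cv2.imread(f'pics/{n}.png');m=cv2.inRange(cv2.cvtColor(i[y0:y1,x0:x1],cv2.COLOR_BGR2HSV),lo,hi);yy,xx=np.nonzero(m)
        print(nm,n,len(xx),(xx.mean()+x0).round(1) if len(xx) else '',(yy.mean()+y0).round(1) if len(xx) else '')
E
```

```text
spool top0 422 206.3 202.6
spool top2 412 206.3 202.6
spool top5 354 206.3 202.5
spool top8 387 206.3 202.5
handle top0 0  
handle top2 302 233.1 359.9
handle top5 504 220.7 358.7
handle top8 499 220.7 358.7
iron/drawer top0 907 228.9 269.2
iron/drawer top2 6682 227.0 296.9
iron/drawer top5 6744 226.4 296.9
iron/drawer top8 6788 226.5 297.0
```

The spool and handle have not moved, the board is home and the gripper is clear, so I'm handing the job in.

```bash
python3 -c "
from workcell import robot
print(robot.close_job(), robot.observe()['time'])"
```

```text
the job is handed in; nothing more can be done
the job is handed in; nothing more can be done
```

The board is fully home in the slide bed and released, the drawer is open at its stop, and the job was handed in at about 23.5 s of the 54 s allowed.

**What I did:** I pulled the drawer about 144 mm by its handle until it met its stop, where the resistance rose to 25 N with no further movement. I then gripped the board by its rail, lifted it out, slid it under both lips and pressed it against the bed's stop with about 17 N until it no longer advanced. After easing off the push I let go and withdrew straight up to about 190 mm.

**Last checks:**
- **Board:** its rear edge is about 9.5 mm inside the lips' mouth, where 10 mm is home. The middle of the rail is about 10.3 mm past the bed's origin, again against 10 mm. Both figures are within the 2 mm camera accuracy.
- **Spool and drawer:** the spool had not moved since the start. The handle had not moved between the pictures taken before and after the insertion. That last top picture was taken just before I let go of the board; the scene picture after release shows the drawer still open and the spool still standing.
- **Disagreements:** a raw image-difference check on the spool and drawer areas read above zero. Colour-mask positions showed no movement of either. The cameras also disagreed by up to 3 mm on where the board lay in the drawer, so I re-measured it from above before gripping.

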